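# Slide the serving tray onto the middle rails of the meal carrier

## Robot

A 6-joint arm with a two-finger parallel gripper is mounted at the origin on the work surface. World frame = base frame: x ahead of the robot, y to its left, z up, the work surface at z = 0. Lengths are in m, angles in rad, forces in N, time in s.
With the tool pointing down it reaches from about 0.325 to 0.775 m from the base axis. Payload 5.5 kg.
Tool frame: the origin (TCP) lies at the very end of the fingers, on their centre line; the grasp point (between the pads) lies 19 mm behind it; z points along the fingers, y is the line along which they close (so a half turn about z gives the same grasp; the last joint's range is limited). The gripper opens to 85 mm and grips with 20 to 120 N. Pads are 22 mm wide; open, the fingers measure 114 mm over their backs; the gripper's body (76 mm by 85 mm) begins 54 mm behind the grasp point. The pads swing forward as they close: fully open they stand 13 mm farther back than shut.
Start: joints at [-1.171, 0.091, 1.231, -0, 1.82, -0.057], TCP at [0.265, -0.538, 0.231] pointing down, gripper open.
Joint ranges: [-2.87, 2.87], [-0.86, 2.18], [0.17, 2.46], [-1.51, 4.65], [0.06, 2.69], [-2.65, 2.65]. Speed limits (rad/s): [2.57, 2.57, 3.01, 3.14, 3.14, 3.14].

## Interface

Orientations are given as a rotation vector (axis times angle).
In Python, from station import arm gives the robot as it stands. The module is installed in compiled form; this text tells all that it offers. Calls block until the motion is done:
- arm.reach(position, orientation): joint-space move of the TCP to a pose.
- arm.movel(position, rotation=None, feed=0.15, contact_N=None): straight line of the TCP; rotation=None keeps the orientation; feed is the mean speed in m/s. With contact_N (N) it stops when the force on the tool has changed by that much, and returns True; else False.
- arm.movej(angles): joint-space move.
- arm.set_gripper(opening, squeeze=None): opening from 0.0 (shut) to 1.0 (fully open); squeeze is the grip in N (None keeps the last); returns when the fingers have stopped.
- arm.sleep(seconds).
- arm.solve_ik(position, orientation): joint angles nearest the present ones, or None.
- arm.grab_frame(name): name is "scene" or "side" or "wrist"; returns the picture (400x640x3 uint8, red, green, blue); there is no depth.
- arm.get_calibration(name): a dict with "fx", "fy", "cx", "cy" (pixels), "world_from_camera" (4x4, takes a point from camera to world coordinates); the wrist camera has in their place "T_tool_cam" (4x4, takes a point from camera to tool coordinates, whose origin is the TCP and whose axes are the flange's). Camera axes: x right, y up, looking along -z (the intrinsics and any distortion apply to the point x, -y, -z); pixel columns grow to the right and rows downward; lengths in m; the calibration is good to about 2 mm. A picture is of the moment at which its call begins: read the wrist's pose just before it. get_calibration takes no time and is no camera call.
A pose or a line that the arm cannot do raises arm.PlanningError and nothing moves.
- arm.hand_in(): hands the job in; it is judged then, once.
Readings, each from a call of its own:
- arm.current_time(): time.
- arm.current_joints(): joint angles.
- arm.current_qd(): joint speeds.
- arm.current_joint_efforts(): joint torques, N m.
- arm.current_position(): TCP position.
- arm.current_orientation(): TCP orientation.
- arm.current_wrist_force(): force on the tool from outside, world axes, zero at the start.
- arm.current_wrist_torque(): the same for the moment, N m.
- arm.current_grip_width(): opening from 0.0 (shut) to 1.0 (fully open).
- arm.current_grasp_force(): force on a finger pad.
Only numpy, scipy, OpenCV 4.12 (cv2) and the standard library are available. Lean on these libraries where they do the work, as an engineer would, in place of code of your own. Each camera call takes 0.05 s, during which the arm holds its last target. There are 200 camera calls.

## Task

Pick up the empty serving tray lying on the table by its black grip and slide it, grip end towards you, onto the middle pair of rails of the open steel tray carrier, fully home against the back stop. Leave the tray that is already on the carrier's bottom rails where it is, and let go of yours once it rests on the rails.

Things in the scene. Friction and masses are not known exactly. Their poses are not given: they have to be found in the camera images.
- tray: Empty aluminium tray flat on the table: sheet 230 (x) x 200 (y) x 4 mm, rim to 9 mm, about 160 g. Origin: centre of its underside; z up; +x to its rear end, which enters the carrier first. Near its front end stands a black grip, 44 mm long (x), 18 mm wide (y), centred at x = -85, y = 0, top 46 mm above the underside: pinch it across its 18 mm from above.
- carrier: Fixed open steel rack left or right of the tray, 248 mm wide (y), 140 deep (x), on feet of varying height. Origin: middle of its open front; z up, x to the back. Three rail pairs: ledge tops at z = 45, 115, 185 mm, 34 wide, 4 thick, 156 mm gap between; posts end at z = 215. Back stop at x = 135. Side walls 224 mm apart, 12 mm spare each side of the tray.
- middle_home (a point): Where the tray's origin lies when the tray rests centred on the middle rails against the back stop: 20 mm behind the carrier's open front and 115 mm above its origin, axes as the carrier. The tray's front edge is then 95 mm and its grip centre 65 mm in front of the posts.
- lower_tray: An equal tray already home on the bottom rails (70 mm below the middle ones), with a lidded white bowl, 48 mm tall, on it. Its black grip stands in front of the carrier, top 91 mm above the carrier's origin. Origin: centre of its underside, axes as the tray's. It stays where it is.

How it is judged:
At the end, for the whole second after the job is handed in: The tray rests at rest on the middle pair of rails, level (within 0.1 rad), within 15 mm of fully home against the back stop, within 8 mm of the rails' height, within 20 mm sideways and 10 degrees of the carrier's direction; the lower tray is within 20 mm of where it was (x of tray in the frame of middle_home between -0.015 and 0.015 m and y of tray in the frame of middle_home between -0.02 and 0.02 m and z of tray in the frame of middle_home between -0.008 and 0.008 m and angle between the x axis of tray and the x axis of carrier, either way round below 0.175 rad and angle between tray's own z axis and vertical below 0.1 rad and linear speed of tray below 0.02 m/s and distance of lower_tray from where it was at the start of the episode below 0.02 m); the robot touches nothing.
It fails at once if the lower tray is pushed or pulled more than 30 mm (distance of lower_tray from where it was at the start of the episode above 0.03 m).
It also fails if it takes over 48 s, if anything falls off the work surface, if the arm or the gripper's body presses on something with over 40 N, if the wrist force passes 120 N, or if a joint passes its speed limit or range.

## Working session

There is one attempt and no reset: what is moved stays moved. The work goes in short steps, each a Python script; the robot and the scene stay as the last script left them, time stands still between calls to the robot, and variables do not carry over. Pictures are saved under pics/ and viewed, at most 10 in all, crops included, and the job is handed in when it is done.

```bash
mkdir -p pics; python3 - <<'E'
from station import arm
import cv2,numpy as np
for n in ["scene","side"]:
    f=arm.grab_frame(n); cv2.imwrite(f"pics/{n}0.png",f[:,:,::-1])
    c=arm.get_calibration(n); print(n,{k:(np.round(v,3).tolist()) for k,v in c.items()})
print(np.round(arm.get_calibration("wrist")["T_tool_cam"],3).tolist(), arm.current_orientation())
E
```

```text
scene {'fx': 363.799, 'fy': 363.799, 'cx': 318.929, 'cy': 200.972, 'world_from_camera': [[-0.831, -0.435, 0.347, 0.927], [0.556, -0.669, 0.493, 0.316], [0.018, 0.602, 0.798, 0.622], [0.0, 0.0, 0.0, 1.0]]}
side {'fx': 370.852, 'fy': 370.852, 'cx': 322.08, 'cy': 197.275, 'world_from_camera': [[0.931, 0.24, -0.275, 0.466], [-0.364, 0.642, -0.675, -0.518], [0.015, 0.729, 0.685, 0.635], [0.0, 0.0, 0.0, 1.0]]}
[[0.001, 0.959, 0.282, 0.071], [1.0, -0.0, -0.001, 0.001], [-0.001, 0.282, -0.959, -0.144], [0.0, 0.0, 0.0, 1.0]] [-3.05822468e+00 -7.10973275e-01  5.13615007e-04]
```

View pics/scene0.png

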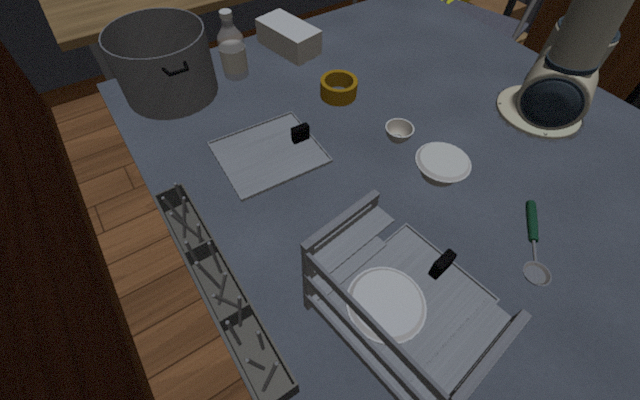

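View pics/side0.png

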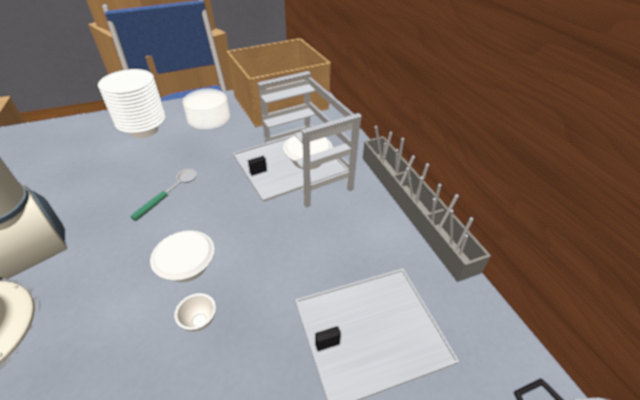

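The scene view shows the free tray with its grip at about (300,133), and the carrier with the lower tray's grip at (442,264). In the side view those grips are at (327,338) and (257,165). I'll triangulate the grips and cut crops for picking the carrier's post tops.

```bash
cat > h.py <<'E'
import numpy as np,cv2
from scipy.spatial.transform import Rotation as R
from station import arm
def cal(n):
    c=arm.get_calibration(n)
    if n=="wrist":
        T=np.eye(4);T[:3,:3]=R.from_rotvec(arm.current_orientation()).as_matrix();T[:3,3]=arm.current_position()
        W=T@np.array(c["T_tool_cam"])
    else: W=np.array(c["world_from_camera"])
    return dict(c,W=W)
def ray(c,p):
    d=np.array([(p[0]-c["cx"])/c["fx"],-(p[1]-c["cy"])/c["fy"],-1.]);d=c["W"][:3,:3]@d
    return c["W"][:3,3],d/np.linalg.norm(d)
def plane(c,p,z):
    o,d=ray(c,p);return o+d*(z-o[2])/d[2]
def tri(obs):
    A=0;b=0;P=[]
    for c,p in obs:
        o,d=ray(c,p);M=np.eye(3)-np.outer(d,d);A=A+M;b=b+M@o;P.append((o,M))
    x=np.linalg.solve(A,b);return x,[round(float(np.linalg.norm(M@(x-o))),4) for o,M in P]
def proj(c,X):
    v=c["W"][:3,:3].T@(np.array(X)-c["W"][:3,3]);return c["cx"]-c["fx"]*v[0]/v[2],c["cy"]+c["fy"]*v[1]/v[2]
def black(f,box,th=60):
    x0,y0,x1,y1=box;m=(f[y0:y1,x0:x1].max(2)<th).astype(np.uint8)
    n,l,s,ce=cv2.connectedComponentsWithStats(m);i=1+np.argmax(s[1:,4]);return ce[i]+[x0,y0],s[i,4]
E
python3 - <<'E'
from h import *
s=cv2.imread("pics/scene0.png");d=cv2.imread("pics/side0.png")
cs,cd=cal("scene"),cal("side")
for a,b in [((285,115,315,150),(305,320,350,355)),((425,245,465,285),(243,150,272,180))]:
    p,n=black(s,a);q,m=black(d,b);print(p,n,q,m,tri([(cs,p),(cd,q)]))
for p in [(208,152),(292,114),(331,157),(250,194)]: print("scene",plane(cs,p,.009))
for p in [(297,301),(404,270),(457,358),(330,400)]: print("side",plane(cd,p,.009))
a=cv2.resize(s[185:400,295:535],None,fx=2.7,fy=2.7,interpolation=3);b=cv2.resize(d[65:215,225:375],None,fx=4,fy=4,interpolation=3)
cv2.imwrite("pics/c1.png",a);cv2.imwrite("pics/c2.png",b);print(a.shape)
E
```

```text
[299.85324232 132.73720137] 293 [327.58611111 338.38888889] 360 (array([ 0.59155297, -0.24771592,  0.02500594]), [0.0002, 0.0002])
[441.96790123 263.42716049] 405 [257.19617225 165.27272727] 209 (array([0.58608647, 0.19939811, 0.0712943 ]), [0.0003, 0.0003])
scene [ 0.7977655 -0.3229257  0.009    ]
scene [ 0.56244349 -0.33347051  0.009     ]
scene [ 0.56542043 -0.15391214  0.009     ]
scene [ 0.77330227 -0.1584309   0.009     ]
side [ 0.56808352 -0.15134906  0.009     ]
side [ 0.79546437 -0.16153076  0.009     ]
side [ 0.78689996 -0.3512265   0.009     ]
side [ 0.56081412 -0.33453775  0.009     ]
(580, 648, 3)
```

View pics/c1.png

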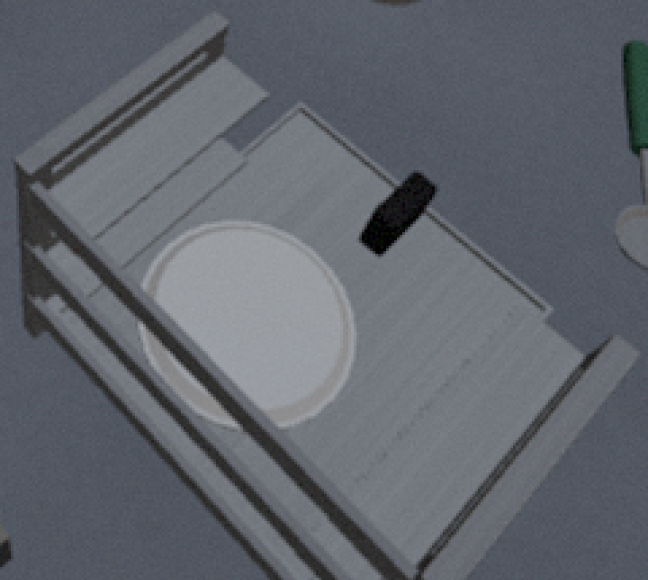

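View pics/c2.png

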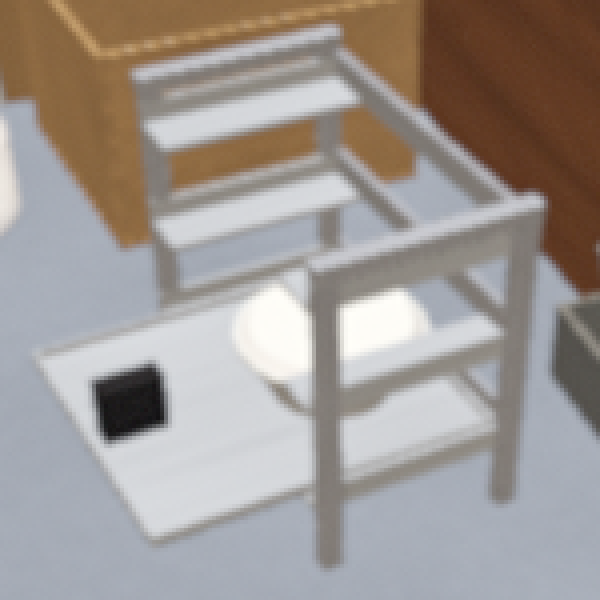

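```bash
python3 - <<'E'
from h import *
cs,cd=cal("scene"),cal("side")
S=lambda u,v:(295+u/2.7-.3,185+v/2.7-.3); D=lambda u,v:(225+u/4-.4,65+v/4-.4)
P={}
for n,a,b in [("A -y front",(219,19),(312,266)),("C -y back",(27,170),(542,201)),("B +y front",(626,345),(135,74))]:
    P[n[0]],e=tri([(cs,S(*a)),(cd,D(*b))]);print(n,P[n[0]],e)
print("width",np.linalg.norm(P["A"]-P["B"]),"depth",np.linalg.norm(P["A"]-P["C"]),"mid",(P["A"]+P["B"])/2)
w=P["B"]-P["A"];print("yaw",np.degrees(np.arctan2(-w[0],w[1])),np.degrees(np.arctan2(*(P["C"]-P["A"])[1::-1])))
# lower tray front corners on plane ~ .054
for p in [S(300,104),S(548,310)]: print("low scene",plane(cs,p,.055))
for p in [D(153,541),D(38,355)]: print("low side",plane(cd,p,.055))
E
```

```text
A -y front [0.67050894 0.09497455 0.21398154] [0.0009, 0.0009]
C -y back [0.80758922 0.11506089 0.21321124] [0.0017, 0.0017]
B +y front [0.63775835 0.3290426  0.21537376] [0.0011, 0.0011]
width 0.23635226250518124 depth 0.138546229973665 mid [0.65413365 0.21200858 0.21467765]
yaw 7.965063424244327 8.336212734218122
low scene [0.57255662 0.09816086 0.055     ]
low scene [0.54726579 0.29330266 0.055     ]
low side [0.57044436 0.09339188 0.055     ]
low side [0.54545421 0.28978277 0.055     ]
```

Checks: post tops at 0.214 (given 0.215), width 236 and depth 139 between bar centres, yaw about 8°, and the lower grip agrees to 4 mm. Next I'll hover over the tray grip and look with the wrist camera.

```bash
cat >> h.py <<'E'
def down(yaw):
    c,s=np.cos(yaw),np.sin(yaw);return R.from_matrix([[c,s,0],[s,-c,0],[0,0,-1]]).as_rotvec()
E
python3 - <<'E'
from h import *
o=down(np.pi-.05)
for p in [(.59,-.248,.02),(.59,.203,.14),(.45,.18,.14),(.45,.18,.3),(.45,-.24,.3)]:
    q=arm.solve_ik(p,o);print(p,None if q is None else np.round(q,2))
arm.reach((.5916,-.2477,.2),o)
c=cal("wrist");f=arm.grab_frame("wrist");cv2.imwrite("pics/w1.png",f[:,:,::-1])
np.save("w1.npy",c["W"]);print(arm.current_time(),c["fx"],c["cx"],c["cy"],proj(c,(.5916,-.2477,.046)))
E
```

```text
(0.59, -0.248, 0.02) [-0.45  0.26  1.42  0.    1.46 -1.97]
(0.59, 0.203, 0.14) [ 0.28  0.16  1.32 -0.    1.66 -1.24]
(0.45, 0.18, 0.14) [ 0.31 -0.22  1.69 -0.    1.67 -1.21]
(0.45, 0.18, 0.3) [ 0.31 -0.19  1.38 -0.    1.95 -1.21]
(0.45, -0.24, 0.3) [-0.56 -0.12  1.32  0.    1.94 -2.08]
1.825 291.3287211743547 317.4851884283017 198.4922667888621 (np.float64(319.73069057208085), np.float64(184.39302705031224))
```

View pics/w1.png

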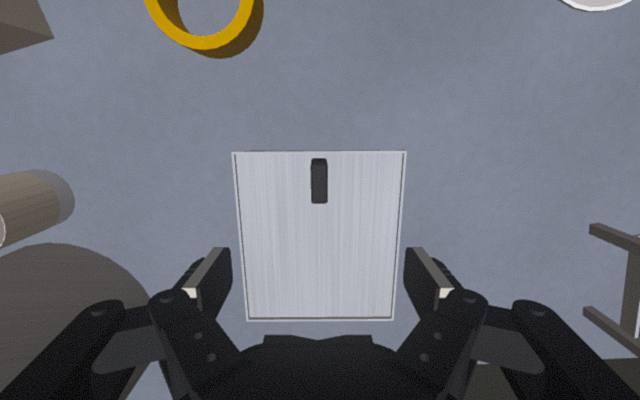

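The wrist view shows the tray square, with corners at (233,152), (406,152), (394,320) and (247,320), and the grip top face at about (319,183), which matches the prediction (320,184). I'll refine the yaw, grasp and lift.

```bash
python3 - <<'E'
from h import *
c=cal("wrist")
f=cv2.imread("pics/w1.png");g,n=black(f,(295,145,345,215),75)
K=[plane(c,p,.009) for p in [(233,152),(406,152),(394,320),(247,320)]]
for k in K:print(np.round(k,4))
ctr=np.mean(K,0);d=(K[2]+K[3]-K[0]-K[1])/2;w=(K[1]-K[0]+K[2]-K[3])/2
yaw=np.arctan2(d[1],d[0]);print("L,W",np.linalg.norm(d),np.linalg.norm(w),"yaw",yaw,np.arctan2(-w[0],w[1]),"grip from ctr",ctr-.085*np.array([np.cos(yaw),np.sin(yaw),0]))
print("grip blob",g,n,plane(c,g,.04))
E
```

```text
[ 0.5573 -0.3454  0.009 ]
[ 0.5675 -0.1476  0.009 ]
[ 0.7956 -0.1562  0.009 ]
[ 0.7855 -0.3566  0.009 ]
L,W 0.2283494753369486 0.1993471609263937 yaw -0.043548543008673994 -0.050978739008914135 grip from ctr [ 0.59156274 -0.24775625  0.009     ]
grip blob [318.90729483 180.49392097] 658 [ 0.58867131 -0.24856407  0.04      ]
```

```bash
python3 - <<'E'
from h import *
o=down(np.pi-.047);g=(.5915,-.2478)
arm.set_gripper(.6,20)
arm.movel((*g,.06),o,feed=.2)
print(arm.movel((*g,.014),feed=.06,contact_N=6),arm.current_position())
arm.set_gripper(0,110);print(arm.current_grip_width(),arm.current_grasp_force(),arm.current_wrist_force())
arm.movel((*g,.05),feed=.06);arm.movel((*g,.24),feed=.2)
print(arm.current_grip_width(),arm.current_grasp_force(),arm.current_wrist_force(),arm.current_wrist_torque())
arm.movel((.45,-.24,.30),feed=.2)
f=arm.grab_frame("side");g2=arm.grab_frame("wrist");cv2.imwrite("pics/lift.png",np.vstack([f[60:360,:,::-1],g2[100:,:,::-1]]));print(arm.current_time())
E
```

```text
False [ 0.59177165 -0.24794686  0.01444625]
0.19326746099499412 107.6164984703064 [ 0.31672612 -0.87817976  4.21731422]
0.19006502135116424 107.25923538208008 [ 0.57109691 -0.0600333  -1.92688774] [ 0.03180266  0.15664171 -0.00854995]
7.3
```

View pics/lift.png

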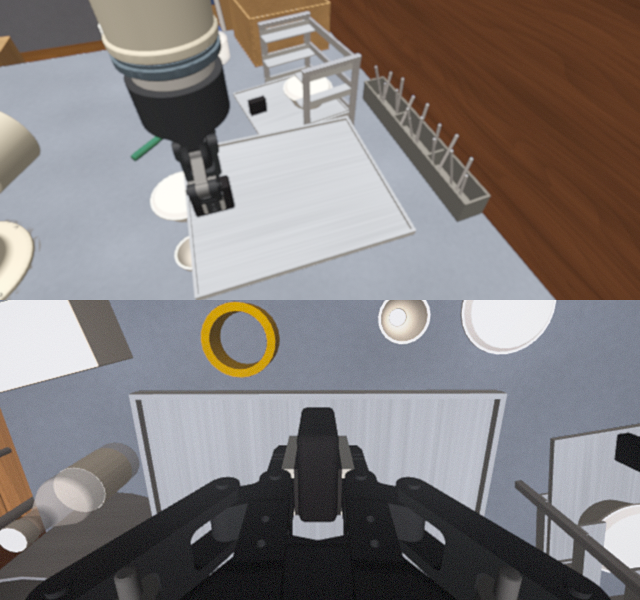

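The tray is held and looks level. I'll move in front of the carrier, lower to insertion height and check tilt and alignment by triangulating the rear corners.

```bash
cat >> h.py <<'E'
YAW=.141;C0=np.array([.6535,.211,0]);EX=np.array([np.cos(YAW),np.sin(YAW),0]);EY=np.array([-EX[1],EX[0],0])
def gp(x,z,y=0): return C0+EX*x+EY*y+np.array([0,0,z])
def tocar(p): p=np.array(p)-C0;return np.round([p@EX,p@EY,p[2]],4)
E
python3 - <<'E'
from h import *
o=down(np.pi+YAW)
arm.movel(gp(-.22,.30),o,feed=.22)
arm.movel(gp(-.22,.143),feed=.15)
print(tocar(arm.current_position()),arm.current_time())
f=arm.grab_frame("side");g=arm.grab_frame("scene")
cv2.imwrite("pics/s2.png",f[:,:,::-1]);cv2.imwrite("pics/s3.png",g[:,:,::-1])
a=f[60:260,160:400,::-1];b=g[130:330,300:540,::-1]
cv2.imwrite("pics/st.png",np.hstack([cv2.resize(a,(400,333)),cv2.resize(b,(400,333))]))
for k in [(.115,.1),(.115,-.1),(-.115,.1),(-.115,-.1)]:
    P=gp(-.135+k[0],.143-.0144+.009,k[1]);print(np.round(proj(cal("side"),P)),np.round(proj(cal("scene"),P)))
E
```

```text
[-2.194e-01  1.000e-04  1.443e-01] 10.5583
[257. 117.] [496. 312.]
[292. 159.] [386. 221.]
[164. 142.] [572. 220.]
[186. 193.] [468. 154.]
```

View pics/st.png

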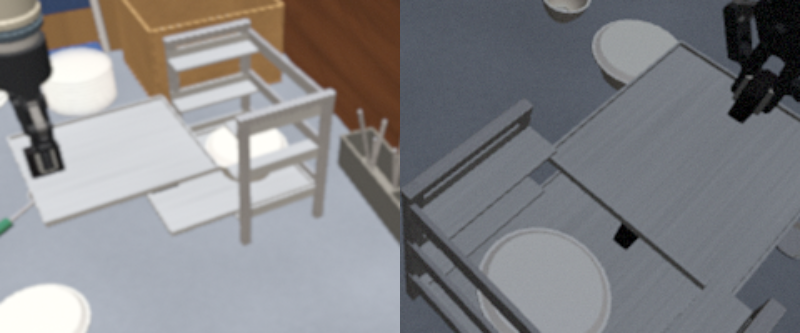

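```bash
python3 - <<'E'
from h import *
cs,cd=cal("scene"),cal("side")
p,e=tri([(cs,(391,224)),(cd,(289.5,160.5))]);print("rear -y",tocar(p),e)
p,e=tri([(cs,(300+282/1.667,130+44/1.667)),(cd,(160+46/1.667,60+221/1.667))]);print("front -y",tocar(p),e)
E
```

```text
rear -y [-0.0238 -0.0933  0.132 ] [0.0012, 0.0012]
front -y [-0.2474 -0.0957  0.1352] [0.0002, 0.0002]
```

Rear and front corners are within about 5 mm of the plan, with at most a 3 mm droop, so there is clearance all round. I'll insert now with a contact stop.

```bash
python3 - <<'E'
from h import *
y=-.002
arm.movel(gp(-.22,.147,y),feed=.1)
f0=np.array(arm.current_wrist_force())
hit=arm.movel(gp(-.08,.147,y),feed=.06,contact_N=6)
print(hit,tocar(arm.current_position()),np.array(arm.current_wrist_force())-f0,arm.current_time())
if not hit:
    hit=arm.movel(gp(-.080,.126,y),feed=.03,contact_N=4)
    print("lower",hit,tocar(arm.current_position()),np.array(arm.current_wrist_force())-f0)
f=arm.grab_frame("side");g=arm.grab_frame("wrist")
a=f[60:260,160:400,::-1]
cv2.imwrite("pics/in.png",np.hstack([cv2.resize(a,(400,333)),cv2.resize(g[:,:,::-1],(400,333))]));print(arm.current_time())
E
```

```text
False [-0.0801 -0.002   0.1471] [ 0.78714752 -0.65449068  0.46831521] 13.3917
lower True [-0.0801 -0.002   0.1306] [ 0.25134955 -0.37238014  5.42278886]
14.05
```

View pics/in.png

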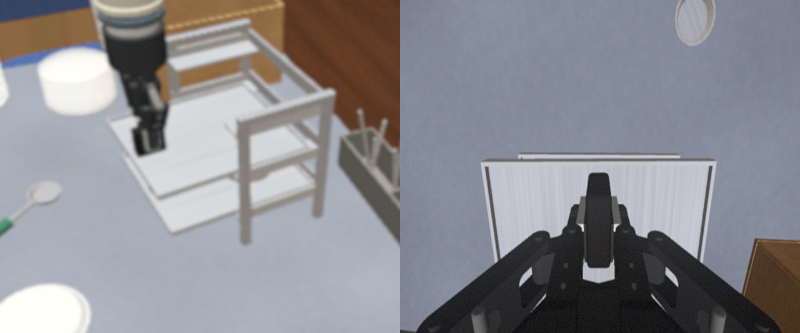

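The picture shows the tray inside the carrier above the lower tray. Contact came at underside z ≈ 0.116 (rails at 0.115), so it is on the rails. I'll push it home.

```bash
python3 - <<'E'
from h import *
y=-.002
arm.movel(gp(-.08,.1312,y),feed=.03)
hit=arm.movel(gp(-.045,.1312,y),feed=.03,contact_N=10)
p=tocar(arm.current_position());print(hit,p,np.round(arm.current_wrist_force(),1))
arm.movel(gp(p[0]-.0005,.1295,y),feed=.03,contact_N=4)
print(tocar(arm.current_position()),np.round(arm.current_wrist_force(),1),arm.current_time())
f=arm.grab_frame("scene");cv2.imwrite("pics/hm.png",cv2.resize(f[130:,280:,::-1],None,fx=2,fy=2))
E
```

```text
True [-0.0656 -0.0013  0.1308] [-1.3  0.7  4.2]
[-0.0655 -0.0013  0.1308] [-3.4  1.8  5.4] 15.1917
```

View pics/hm.png

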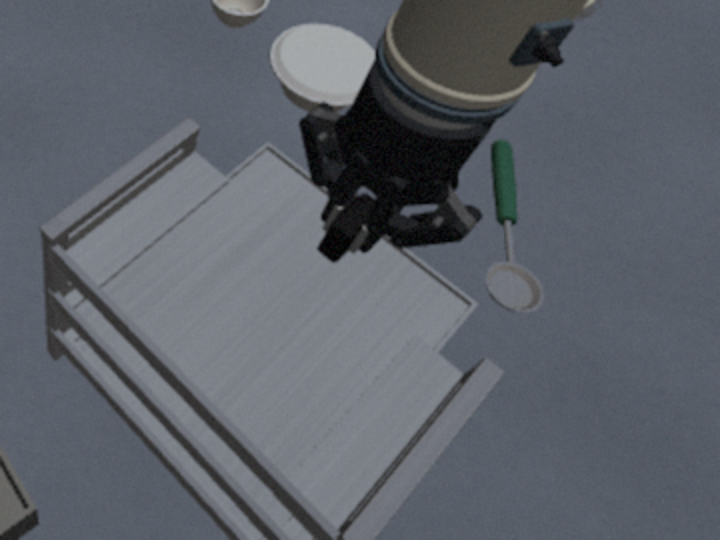

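The tray sits home: contact stopped it at −0.0656 (expected −0.065), parallel with the carrier. I'll release, retreat and check.

```bash
python3 - <<'E'
from h import *
arm.set_gripper(.55,20)
p=arm.current_position();print(tocar(p),np.round(arm.current_wrist_force(),1))
arm.movel(p+np.array([0,0,.12]),feed=.08)
arm.reach(gp(-.2,.36,-.2),down(np.pi+YAW))
f=arm.grab_frame("side");g=arm.grab_frame("scene")
a=f[60:260,160:400,::-1];b=g[130:330,300:540,::-1]
cv2.imwrite("pics/end.png",np.hstack([cv2.resize(a,(400,333)),cv2.resize(b,(400,333))]))
print(arm.current_time());P=gp(-.065,.14);print(proj(cal("side"),P),proj(cal("scene"),P))
try:
    q=proj(cal("scene"),P);d=proj(cal("side"),P)
    bx=lambda u,r=20:(int(u[0]-r),int(u[1]-r),int(u[0]+r),int(u[1]+r))
    s,n=black(g,bx(q));t,m=black(f,bx(d));x,e=tri([(cal("scene"),s),(cal("side"),t)]);print(tocar(x),e,n,m)
except Exception as ex: print(ex)
E
```

```text
[-0.0662 -0.0022  0.1289] [0.7 0.2 0.1]
18.4083
(np.float64(255.228317151476), np.float64(141.042205090518)) (np.float64(454.7742858025412), np.float64(244.74927808896393))
[-0.0665 -0.0016  0.1409] [0.0005, 0.0005] 507 245
```

View pics/end.png

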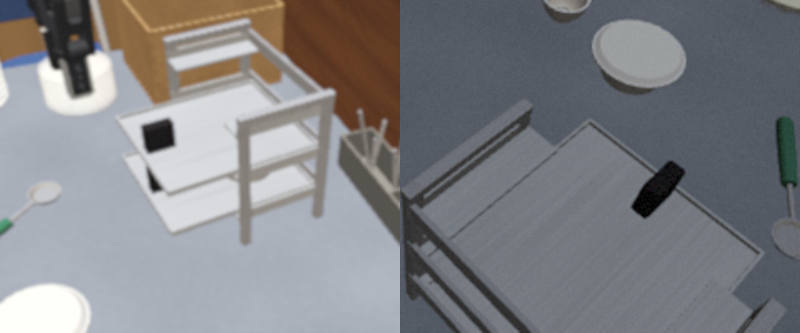

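The tray rests level on the middle rails. Its grip measures (−0.0665, −0.002, 0.141) in the carrier frame, where home is (−0.065, 0, 0.14). The lower tray looks unmoved and the arm is clear.

```bash
python3 -c "
from station import arm
print(arm.hand_in())"
```

```text
the job is handed in; nothing more can be done
None
```

The tray is on the carrier's middle rails, measured about 2 mm from fully home. It has been let go, the lower tray looks unmoved in the last pictures, and I handed the job in at about 18 s; the call returned no verdict.

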